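Snap the sample tub's lid shut

TASK

The lid of the clear sample tub is on, but its four blue rim flaps still stand up. Press each of them down with the fingertips until it has clicked shut and stays level with the lid, then take the hand away. Leave the tub standing where it is: do not lift, push away or tip it, and do not disturb the shells, cup, brush, jar and thermometer around it.

Things in the scene. Friction and masses are not known exactly. Their poses are not given: they have to be found in the camera images.
- tub: loose clear tub of shells, 0.95 kg, 136 mm along its x, 176 mm along its y, lid on. Origin at the centre of its underside on the table, z up. The lid's centre is a rigid fixed white panel, 76 x 116 mm, top 91 mm above the origin. Around it are four stiff blue flaps, hinged to it along their inner edges, 90 mm above the origin. A shut flap is level, its top 92 mm above the origin
- flap_a (a joint): angle of the blue flap on the tub's -x side (176 mm long, 35 mm deep, hinge 40 mm from the tub's centre): 0 = standing up 0.40 rad above level, outer edge 13 mm high; grows as pressed; 0.40 = shut, level, at its stop. Springs back below about 0.24, snaps shut by itself beyond; needs about 9 to 12 N straight down at its press point; stays shut when released
- flap_a_press (a point): press point on the top face of that flap, 24 mm out from its hinge, half-way along, on white ribs; moves with the flap. When shut it lies 92 mm above the tub's origin, 64 mm from the tub's centre toward the tub's -x
- flap_b (a joint): angle of the blue flap on the tub's +y side (76 mm long, 35 mm deep, hinge 60 mm from the tub's centre): 0 = standing up 0.40 rad above level, outer edge 13 mm high; grows as pressed; 0.40 = shut, level, at its stop. Springs back below about 0.24, snaps shut by itself beyond; needs about 9 to 12 N straight down at its press point; stays shut when released
- flap_b_press (a point): press point on the top face of that flap, 24 mm out from its hinge, half-way along, on white ribs; moves with the flap. When shut it lies 92 mm above the tub's origin, 84 mm from the tub's centre toward the tub's +y
- flap_c (a joint): angle of the blue flap on the tub's +x side (176 mm long, 35 mm deep, hinge 40 mm from the tub's centre): 0 = standing up 0.40 rad above level, outer edge 13 mm high; grows as pressed; 0.40 = shut, level, at its stop. Springs back below about 0.24, snaps shut by itself beyond; needs about 9 to 12 N straight down at its press point; stays shut when released
- flap_c_press (a point): press point on the top face of that flap, 24 mm out from its hinge, half-way along, on white ribs; moves with the flap. When shut it lies 92 mm above the tub's origin, 64 mm from the tub's centre toward the tub's +x
- flap_d (a joint): angle of the blue flap on the tub's -y side (76 mm long, 35 mm deep, hinge 60 mm from the tub's centre): 0 = standing up 0.40 rad above level, outer edge 13 mm high; grows as pressed; 0.40 = shut, level, at its stop. Springs back below about 0.24, snaps shut by itself beyond; needs about 9 to 12 N straight down at its press point; stays shut when released
- flap_d_press (a point): press point on the top face of that flap, 24 mm out from its hinge, half-way along, on white ribs; moves with the flap. When shut it lies 92 mm above the tub's origin, 84 mm from the tub's centre toward the tub's -y
- whelk1: loose cream whelk shell, about 75 x 45 x 45 mm, lying on the table near the tub; origin under its middle; not to be disturbed
- whelk2: loose brown whelk shell, about 70 x 42 x 42 mm, lying on the table near the tub; origin under its middle; not to be disturbed
- whelk3: loose tan whelk shell, about 80 x 48 x 48 mm, lying on the table away from the tub; origin under its middle; not to be disturbed
- cup: loose open steel cup, 72 mm across, 75 mm tall, standing near the tub; origin at the centre of its underside; not to be disturbed
- brush: loose blue-handled brush, 170 mm long, lying on the table near the tub; origin under it, handle along its -x; not to be disturbed
- jar: loose closed white jar with a red cap, 68 mm across, 85 mm tall; origin at the centre of its underside; not to be disturbed
- thermo: loose yellow probe thermometer, about 190 mm long and 22 mm thick, lying on the table; origin under it, probe along its +x; not to be disturbed

How it is judged:
By the outcome, as a careful person would: the job done as asked, in the order asked, and still so for the second after the job is handed in, with the robot touching nothing.
It also fails if it takes over 51 s, if anything falls off the work surface, if the arm or the gripper's body presses on something with over 40 N, if the wrist force passes 120 N, or if a joint passes its speed limit or range.

ROBOT

A 6-joint arm with a two-finger parallel gripper is mounted at the origin on the work surface. World frame = base frame: x ahead of the robot, y to its left, z up, the work surface at z = 0. Lengths are in m, angles in rad, forces in N, time in s.
With the tool pointing down it reaches from about 0.275 to 1 m from the base axis. Payload 8.4 kg.
Tool frame: the origin (TCP) lies on the centre line of the jaws, within the pads' length; the fingertips stand 17 mm ahead of it and the grasp point (between the pads) lies 2 mm behind it (bot.tcp_to_tips is the y of the fingertips in the tool frame, in m); y points along the fingers, z is the direction in which the jaws open and shut, and the axes are right-handed (so a half turn about y gives the same grasp; the last joint's range is limited). The gripper opens to 85 mm and grips with 20 to 120 N. Pads are 22 mm wide; open, the fingers measure 114 mm over their backs; the gripper's body (76 mm by 85 mm) begins 54 mm behind the grasp point. The pads swing forward as they close: fully open they stand 13 mm farther back than shut.
Start: joints at [1.23, 0.353, 1.633, -0, 1.155, -0.002], TCP at [0.208, 0.589, 0.214] pointing down, gripper open.
Joint ranges: [-2.63, 2.63], [-0.92, 2.1], [0.06, 2.66], [-1.3, 4.44], [0, 2.69], [-3.02, 3.02]. Speed limits (rad/s): [2.22, 2.22, 2.79, 3.14, 3.14, 3.14].

INTERFACE

Orientations are given as a unit quaternion [x, y, z, w].
In Python, from workcell import bot, hand, kinematics, get_obs, vision, hand_in gives the robot as it stands. The module is installed in compiled form; this text tells all that it offers. Calls block until the motion is done:
- bot.reach(position, orientation): joint-space move of the TCP to a pose.
- bot.servo_line(position, ori=None, velocity=0.15): straight line of the TCP; ori=None keeps the orientation; velocity is the mean speed in m/s.
- bot.goto_joints(angles): joint-space move.
- hand.move_gripper(opening, strength=None): finger opening in m; strength is the grip in N (None keeps the last); returns when the fingers have stopped.
- bot.dwell(seconds).
- kinematics.solve_ik(position, orientation): joint angles nearest the present ones, or None.
- get_obs(): the state.
- vision.read_camera(name): name is "scene" or "top" or "wrist"; returns a dict with "frame" (384x512x3 uint8, red, green, blue), "intrinsics" (3x3 intrinsics, pixels), "view" (4x4, takes a point from world to camera coordinates). Camera axes: x right, y down, z forward; pixel columns grow to the right and rows downward; lengths in m; the calibration is good to about 2 mm. A picture is of the moment at which its call begins. There is no depth.
A pose or a line that the arm cannot do raises bot.IKError and nothing moves.
- hand_in(): hands the job in, once; it reports no verdict.
The state is a dict: "time_s": time; "joint_pos": joint angles; "joint_vel": joint speeds; "joint_efforts": joint torques, N m; "position": TCP position; "orientation": TCP orientation; "wrist_force": force on the tool from outside, world axes, zero at the start; "ft_torque": the same for the moment, N m; "gripper_width": finger opening in m.
Only numpy, scipy, OpenCV 4.12 (cv2) and the standard library are available. Lean on these libraries where they do the work, as an engineer would, in place of code of your own. Each camera call takes 0.05 s, during which the arm holds its last target.

## Working session

There is one attempt and no reset: what is moved stays moved. The work goes in short steps, each a Python script; the robot and the scene stay as the last script left them, time stands still between calls to the robot, and variables do not carry over. Pictures are saved under pics/ and viewed, and the job is handed in when it is done.

```bash
mkdir -p pics; python3 - <<'E'
from workcell import bot, hand, kinematics, get_obs, vision
import cv2,numpy as np
o=get_obs();print({k:np.round(v,3) for k,v in o.items()},bot.tcp_to_tips)
for n in ["scene","top","wrist"]:
    d=vision.read_camera(n);cv2.imwrite(f"pics/{n}0.png",d["frame"][...,::-1]);print(n,d["intrinsics"].round(1).tolist(),d["view"].round(4).tolist())
E
```

```text
{'time_s': np.float64(0.0), 'joint_pos': array([ 1.23 ,  0.354,  1.634,  0.   ,  1.155, -0.002]), 'joint_vel': array([-0.001, -0.001, -0.   , -0.001, -0.   ,  0.001]), 'joint_efforts': array([ 6.0000e-03, -6.0525e+01, -3.4207e+01,  0.0000e+00,  9.0000e-03,
       -0.0000e+00]), 'position': array([0.208, 0.589, 0.213]), 'orientation': array([ 0.697, -0.119,  0.119, -0.696]), 'wrist_force': array([0.325, 0.552, 0.371]), 'ft_torque': array([ 0.034, -0.002,  0.05 ]), 'gripper_width': np.float64(0.085)} 0.017
scene [[376.3, 0.0, 252.9], [0.0, 376.3, 193.1], [0.0, 0.0, 1.0]] [[0.3385, 0.941, 0.0042, -0.2071], [0.5252, -0.1852, -0.8306, -0.2055], [-0.7808, 0.2833, -0.5569, 1.6742], [0.0, 0.0, 0.0, 1.0]]
top [[424.7, 0.0, 250.0], [0.0, 424.7, 193.6], [0.0, 0.0, 1.0]] [[-0.0061, -1.0, 0.0072, 0.0228], [-0.9924, 0.0052, -0.123, 0.5601], [0.123, -0.0079, -0.9924, 1.2006], [0.0, 0.0, 0.0, 1.0]]
wrist [[331.9, 0.0, 254.4], [0.0, 331.9, 186.4], [0.0, 0.0, 1.0]] [[0.3314, 0.9435, -0.0018, -0.6241], [0.8973, -0.3146, 0.3095, -0.0413], [0.2915, -0.1042, -0.9509, 0.3814], [0.0, 0.0, 0.0, 1.0]]
```

View pics/scene0.png

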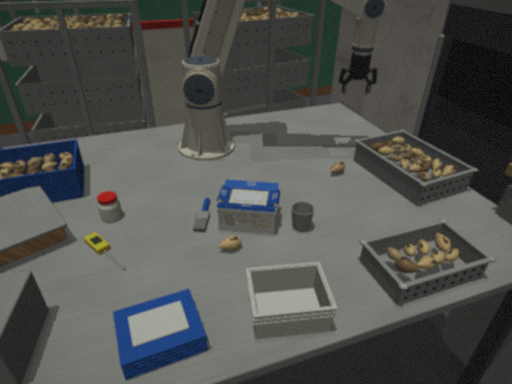

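View pics/top0.png

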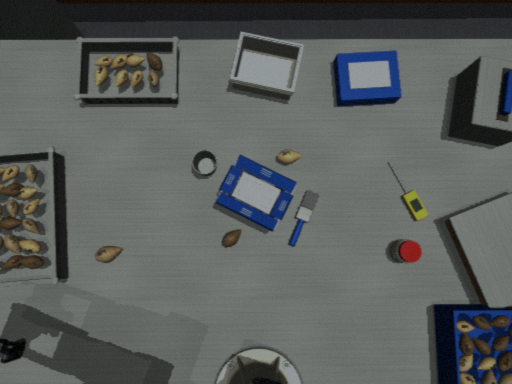

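```bash
python3 - <<'E'
import cv2
i=cv2.imread("pics/top0.png")
cv2.imwrite("pics/top0c.png",cv2.resize(i[60:260,160:420],None,fx=3,fy=3,interpolation=cv2.INTER_CUBIC))
E
```

```text
(no output)
```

View pics/top0c.png

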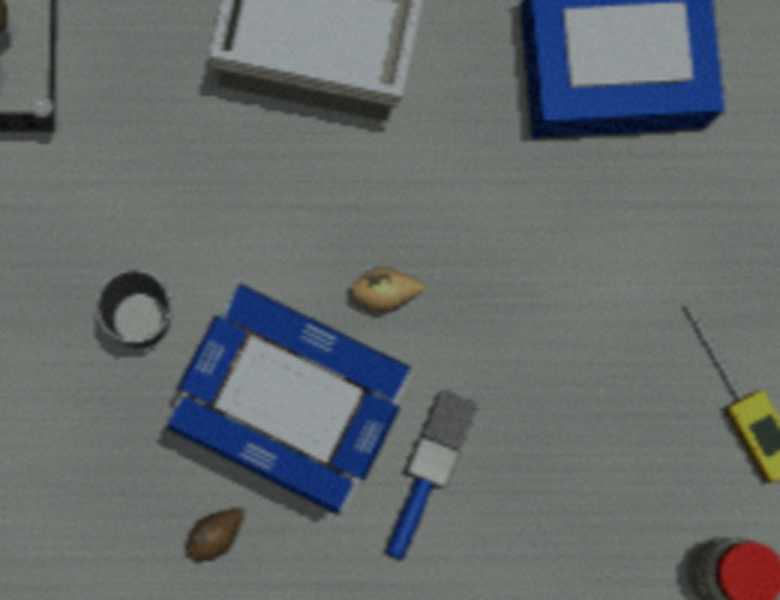

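```bash
cat > h.py <<'E'
import numpy as np
from scipy.optimize import least_squares
def proj(P,K,V):
    P=np.atleast_2d(P);c=P@V[:3,:3].T+V[:3,3];u=c@K.T;return u[:,:2]/u[:,2:]
def w(loc,p):
    c,s=np.cos(p[2]),np.sin(p[2]);loc=np.atleast_2d(loc)
    return np.c_[p[0]+c*loc[:,0]-s*loc[:,1],p[1]+s*loc[:,0]+c*loc[:,1],loc[:,2]]
PANEL=np.array([[.038,.058,.091],[.038,-.058,.091],[-.038,-.058,.091],[-.038,.058,.091]])
def press(d=.024,a=.4):
    r=d*np.cos(a)-.002*np.sin(a);z=.090+d*np.sin(a)+.002*np.cos(a)
    return np.array([[-.04-r,0,z],[0,.06+r,z],[.04+r,0,z],[0,-.06-r,z]])
E
python3 - <<'E'
from h import *
from workcell import vision
d=vision.read_camera("top");K,V=d["intrinsics"],d["view"]
# panel corners (upleft, upright, lowright, lowleft) and ribs c(up right),b(left),a(low),d(right)
q=np.array([[250,335],[362,388],[323,462],[215,402]])
r=np.array([[258,457],[210,358],[319,337],[369,436]])
f=lambda x:x/3-1/3+[160,60]
q,r=f(q),f(r)
for g in (0,1):
    if g: fun=lambda p:np.r_[proj(w(PANEL,p),K,V)-q,proj(w(press(),p),K,V)-r].ravel()
    else: fun=lambda p:(proj(w(PANEL,p),K,V)-q).ravel()
    s=least_squares(fun,[.6,0,-.4]);print(s.x,s.fun.reshape(-1,2).round(1).tolist())
E
```

```text
[ 0.55800458  0.00493332 -0.48474292] [[0.3, -1.0], [-0.0, 0.4], [0.5, -0.1], [-0.7, 0.7]]
[ 0.55723732  0.00433761 -0.47612049] [[0.3, -0.6], [0.2, 0.4], [0.9, 0.1], [-0.5, 1.2], [-0.0, -0.5], [-0.2, -0.6], [-0.2, 0.1], [-0.4, -0.0]]
```

```bash
python3 - <<'E'
from h import *
from workcell import bot, hand, get_obs, vision, kinematics
import cv2
hand.move_gripper(0.0)
p=[.5572,.0043,-.4761]
# orientation: tool y down, tool z along tub x axis (radial-ish)
from scipy.spatial.transform import Rotation as R
o=get_obs(); M=R.from_quat(o["orientation"]).as_matrix();print(M.round(2).tolist())
best=None
for yaw in np.arange(-3.14,3.14,.2):
    q=(R.from_euler('z',yaw)*R.from_quat(o["orientation"])).as_quat()
    j=kinematics.solve_ik([.47,.02,.27],q)
    if j is not None and (best is None or abs(j[5])<abs(best[1][5])): best=(q,j)
print(best)
bot.reach([.47,.02,.27],best[0])
np.save("q.npy",best[0])
d=vision.read_camera("wrist");cv2.imwrite("pics/w1.png",cv2.resize(d["frame"][...,::-1],(800,600),interpolation=cv2.INTER_CUBIC))
np.savez("w1.npz",K=d["intrinsics"],V=d["view"])
print(get_obs()["time_s"],get_obs()["gripper_width"],get_obs()["wrist_force"],proj(w(PANEL,p),d["intrinsics"],d["view"]).round(1).tolist())
E
```

```text
[[0.94, 0.0, 0.33], [-0.33, 0.0, 0.94], [0.0, -1.0, 0.0]]
(array([-0.52244999,  0.4764666 , -0.47649337,  0.52247455]), array([ 3.93403568e-02,  5.19868348e-02,  1.88368749e+00, -2.00052117e-06,
        1.20586698e+00, -5.26559372e-02]))
3.2667 0.00021135706700862035 [ 0.56702551 -0.12203553 -0.14463112] [[396.5, 154.2], [330.0, 238.5], [274.4, 204.8], [338.4, 114.2]]
```

View pics/w1.png

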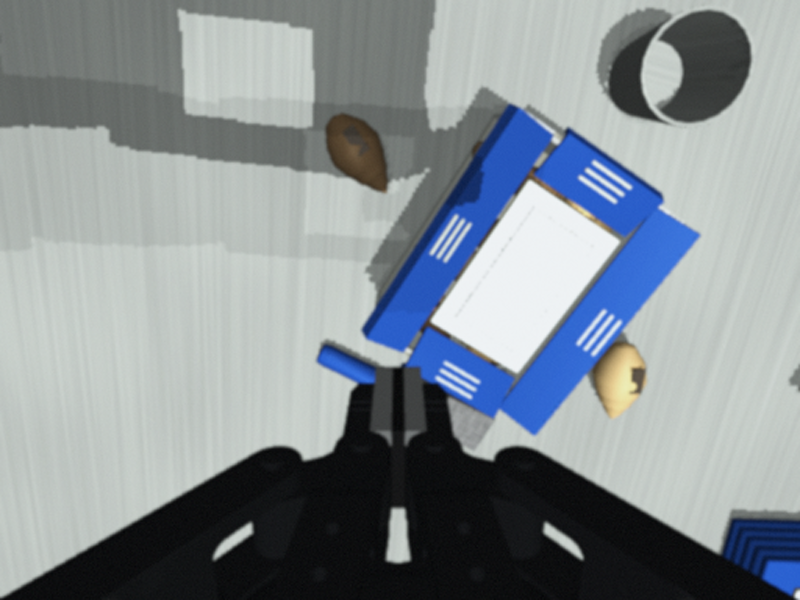

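```bash
cat >> h.py <<'E'
def dopress(i,p,q):
    from workcell import bot,get_obs
    t=w([[-.063,0,0],[0,.083,0],[.063,0,0],[0,-.083,0]][i],p)[0]
    T=bot.tcp_to_tips
    bot.reach([t[0],t[1],.150+T],q)
    f0=get_obs()["wrist_force"].copy()
    bot.servo_line([t[0],t[1],.112+T],velocity=.08)
    log=[];z=.112
    while z>.0885:
        z-=.0015
        bot.servo_line([t[0],t[1],z+T],velocity=.03)
        o=get_obs();f=o["wrist_force"]-f0
        log.append((round((o["position"][2]-T)*1e3,1),*f.round(1).tolist()))
        if (z<.096 and f[2]>20) or f[2]>30: break
    for l in log: print(*l)
    bot.servo_line([t[0],t[1],.150+T],velocity=.12)
    print("flap",i,t.round(4),"t",get_obs()["time_s"])
E
python3 - <<'E'
from h import *
from workcell import bot, vision
from scipy.optimize import least_squares
import cv2
d=np.load("w1.npz");K,V=d["K"],d["V"]
f=lambda x:(np.array(x)+.5)/1.5625-.5
qc=f([[620,236],[516,373],[430,322],[533,180]]);r=f([[451,238],[605,181],[599,332],[458,380]])
s=least_squares(lambda p:np.r_[proj(w(PANEL,p),K,V)-qc,proj(w(press(),p),K,V)-r].ravel(),[.557,.004,-.47])
print(s.x,s.fun.reshape(-1,2).round(1).tolist())
p=(s.x+[.5572,.0043,-.4761])/2;np.save("p.npy",p);print(p)
if np.abs(s.x-p).max()<.01: dopress(0,p,np.load("q.npy"))
dd=vision.read_camera("wrist");cv2.imwrite("pics/w2.png",dd["frame"][...,::-1])
dd=vision.read_camera("top");cv2.imwrite("pics/t2.png",cv2.resize(dd["frame"][60:260,160:420,::-1],None,fx=3,fy=3))
E
```

```text
[ 0.55818794  0.004475   -0.46872976] [[0.7, 2.8], [1.3, -0.1], [0.4, -0.8], [-2.1, -0.9], [-0.1, -0.1], [-0.1, 0.1], [-0.1, -0.3], [0.2, -0.8]]
[ 0.55769397  0.0043875  -0.47241488]
110.8 0.2 0.6 -0.6
109.0 0.7 -0.2 -1.0
107.4 0.9 0.8 -0.5
105.9 0.2 -0.3 0.1
104.4 1.1 -1.0 -0.3
102.9 0.7 0.7 -0.7
101.4 1.4 0.1 0.5
99.9 1.1 -0.0 -1.2
98.4 0.6 -0.3 -0.3
96.9 1.1 -0.9 -1.1
95.4 0.2 -0.5 -0.6
93.9 1.0 -0.7 -1.2
92.4 0.9 0.8 -0.7
90.9 0.2 -0.3 0.3
89.4 0.9 -1.3 -0.8
87.9 0.6 0.4 -0.6
flap 0 [0.5016 0.0331 0.    ] t 9.0667
```

View pics/w2.png

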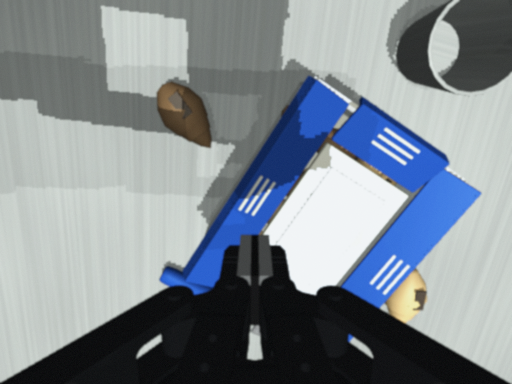

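```bash
python3 - <<'E'
from h import *
from workcell import vision,get_obs
p=np.load("p.npy");o=get_obs();print(o["position"],o["orientation"],o["gripper_width"],o["wrist_force"])
for n in("wrist","scene","top"):
    d=vision.read_camera(n);K,V=d["intrinsics"],d["view"]
    import cv2
    cv2.imwrite(f"pics/{n}3.png",d["frame"][...,::-1])
    x=o["position"]
    print(n,"open",proj(w(press(),p),K,V).round(0).tolist(),"shut",proj(w(press(a=0),p),K,V).round(0)[0],"tip",proj(x-[0,0,.017],K,V).round(0),"tcp",proj(x,K,V).round(0))
i=cv2.imread("pics/scene3.png");cv2.imwrite("pics/s3c.png",cv2.resize(i[100:260,160:340],None,fx=4,fy=3.7,interpolation=cv2.INTER_CUBIC))
E
```

```text
[0.5009295  0.03300004 0.16612577] [ 0.52283596 -0.47682969  0.47613109 -0.52208734] -2.6794658149993392e-05 [ 0.20578027  0.30911427 -0.69890398]
wrist open [[258.0, 195.0], [396.0, 146.0], [389.0, 274.0], [267.0, 312.0]] shut [254. 189.] tip [[255. 221.]] tcp [[255. 234.]]
scene open [[251.0, 184.0], [274.0, 196.0], [246.0, 205.0], [223.0, 192.0]] shut [251. 185.] tip [[251. 171.]] tcp [[251. 166.]]
top open [[246.0, 211.0], [229.0, 178.0], [266.0, 172.0], [282.0, 205.0]] shut [245. 212.] tip [[245. 211.]] tcp [[245. 210.]]
```

View pics/s3c.png

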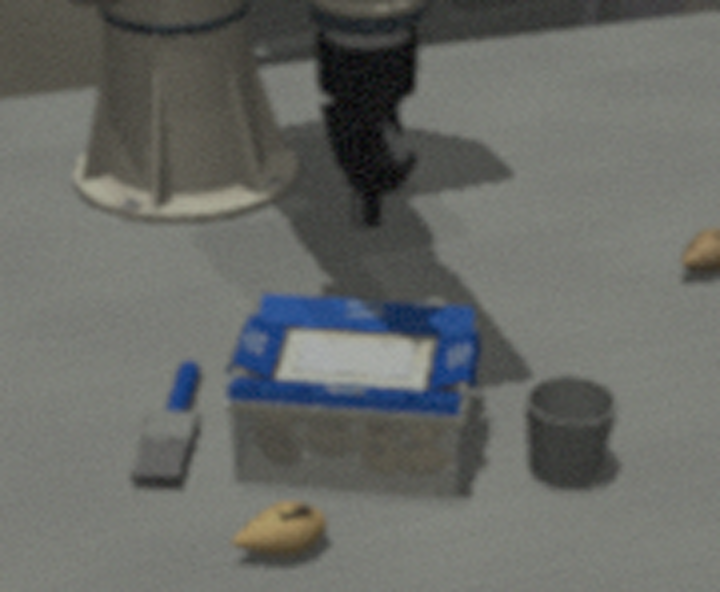

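View pics/t2.png

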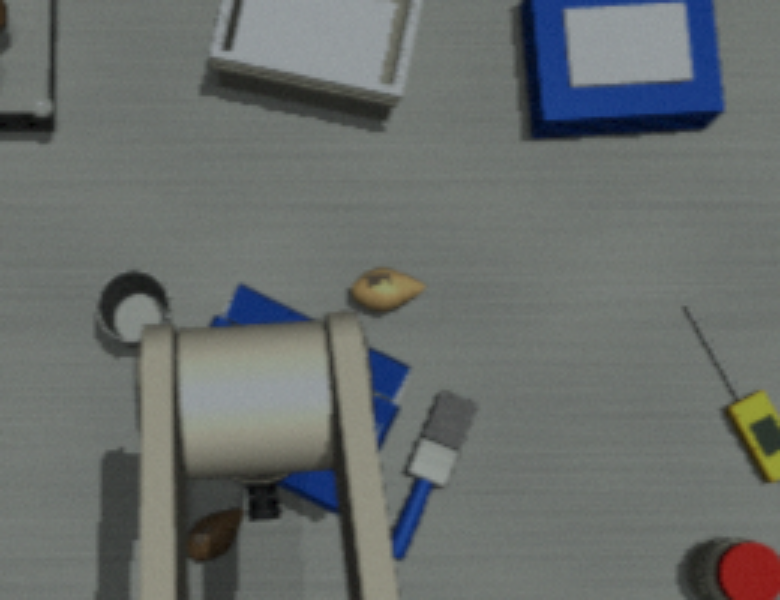

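```bash
python3 - <<'E'
import cv2
i=cv2.imread("pics/scene3.png");a=cv2.resize(i[135:195,220:285],(650,600),interpolation=cv2.INTER_CUBIC)
cv2.imwrite("pics/s3d.png",cv2.convertScaleAbs(a,alpha=1.8))
i=cv2.imread("pics/wrist3.png");a=cv2.resize(i[150:250,200:310],(660,600),interpolation=cv2.INTER_CUBIC)
cv2.imwrite("pics/w3d.png",a)
E
```

```text
(no output)
```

View pics/s3d.png

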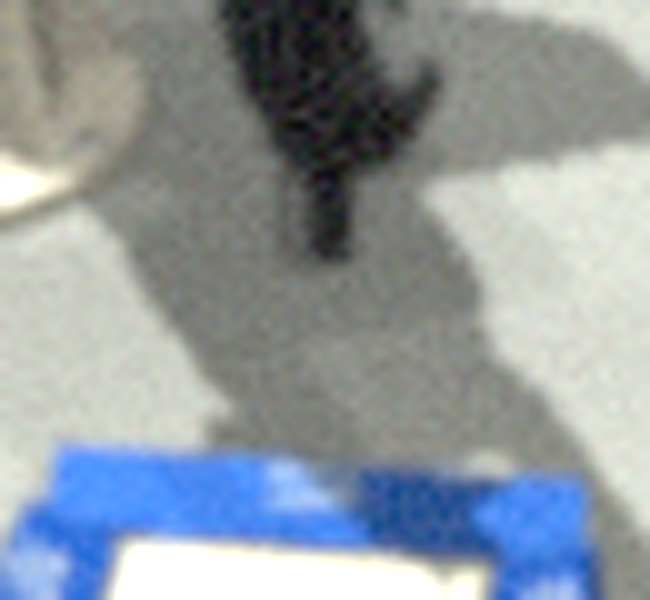

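View pics/w3d.png

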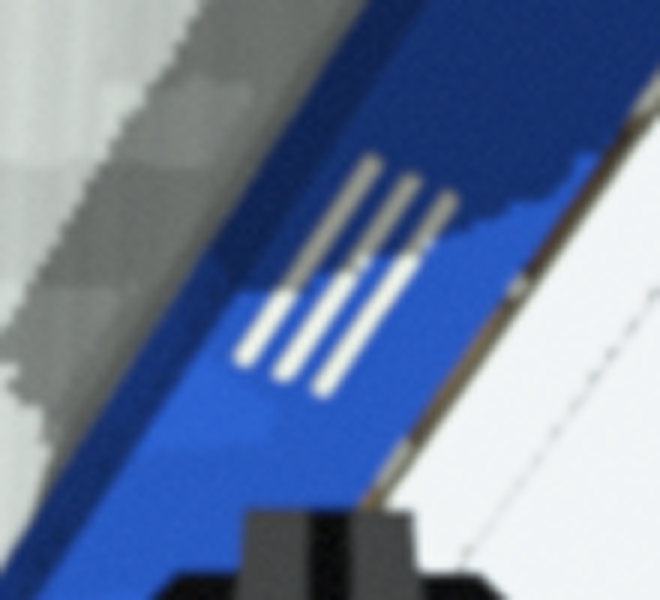

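```bash
python3 - <<'E'
from h import *
from workcell import vision,get_obs
x=get_obs()["position"]
D={n:vision.read_camera(n) for n in("wrist","scene")}
obs={"wrist":[255,235],"scene":[253,160.8]}
s=least_squares(lambda P:np.r_[[ (proj(P,D[n]["intrinsics"],D[n]["view"])[0]-obs[n]) for n in D]].ravel(),x)
print(x,s.x-x,s.fun)
for dx in(-.011,0,.011):
  for dz in (-.03,-.017,0,.02):print(dx,dz,[proj(x+[dx,0,dz],D[n]["intrinsics"],D[n]["view"]).round(1).tolist() for n in D])
E
```

```text
[0.50111701 0.03304809 0.16623926] [-0.00044179  0.00751079  0.01658855] [-0.02480301  0.0352331   0.25903481  0.12003487]
-0.011 -0.03 [[[236.9, 210.8]], [[249.9, 172.4]]]
-0.011 -0.017 [[[235.7, 219.3]], [[249.9, 168.9]]]
-0.011 0 [[[234.0, 232.1]], [[249.9, 164.3]]]
-0.011 0.02 [[[231.5, 250.5]], [[249.9, 158.8]]]
0 -0.03 [[[254.5, 212.3]], [[251.0, 174.0]]]
0 -0.017 [[[254.5, 220.9]], [[251.1, 170.5]]]
0 0 [[[254.5, 233.8]], [[251.1, 165.9]]]
0 0.02 [[[254.4, 252.5]], [[251.1, 160.4]]]
0.011 -0.03 [[[272.1, 213.9]], [[252.2, 175.7]]]
0.011 -0.017 [[[273.2, 222.5]], [[252.2, 172.2]]]
0.011 0 [[[274.9, 235.6]], [[252.2, 167.6]]]
0.011 0.02 [[[277.3, 254.4]], [[252.2, 162.0]]]
```

```bash
python3 - <<'E'
from h import *
from workcell import bot,vision,get_obs
import cv2
p=np.load("p.npy")
x=get_obs()["position"].copy();f0=get_obs()["wrist_force"].copy()
bot.servo_line([x[0],x[1],.107],velocity=.1)
z=.107
while z>.070:
    z-=.0015;bot.servo_line([x[0],x[1],z],velocity=.03)
    o=get_obs();f=o["wrist_force"]-f0
    if abs(f).max()>3: break
print(o["position"],f,o["time_s"])
for n in("wrist","scene"):
    d=vision.read_camera(n)
    c=d["frame"][...,::-1]
    c=c[120:260,170:340] if n=="wrist" else c[140:240,200:300]
    cv2.imwrite(f"pics/{n}4.png",cv2.resize(c,(765,630) if n=="wrist" else (600,600),interpolation=cv2.INTER_CUBIC))
E
```

```text
[0.50144756 0.03317121 0.08637186] [-2.38865443 -0.02431504  7.75741816] 13.6667
```

View pics/wrist4.png

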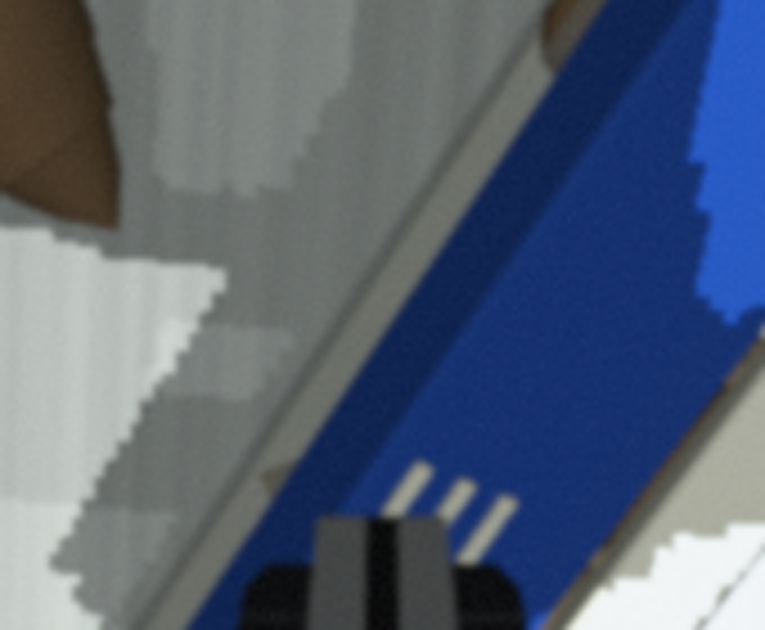

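View pics/scene4.png

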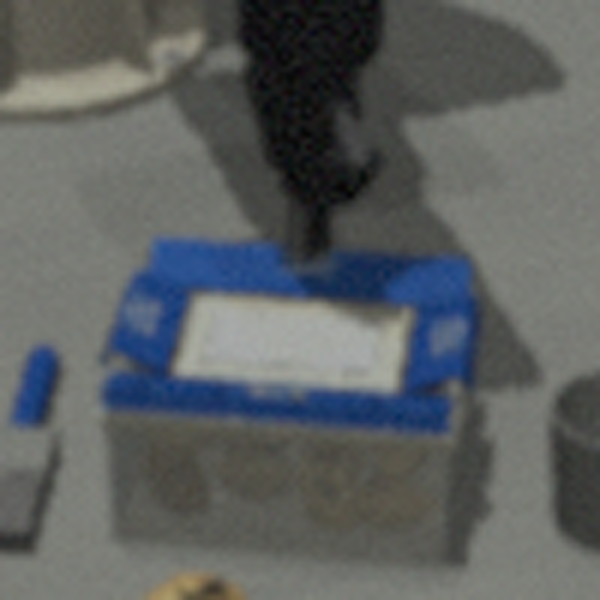

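```bash
python3 - <<'E'
from h import *
from workcell import bot,vision,get_obs
import cv2
x=get_obs()["position"].copy();z=.0845
while z>.069:
    z-=.0015;bot.servo_line([x[0],x[1],z],velocity=.03)
    o=get_obs();f=o["wrist_force"]
    print((o["position"][2]*1e3).round(1),f.round(1))
    if f[2]>32 or (z<.077 and f[2]>17): break
bot.servo_line([x[0],x[1],.115],velocity=.15);print(get_obs()["time_s"])
for n in("wrist","scene"):
    d=vision.read_camera(n);c=d["frame"][...,::-1]
    cv2.imwrite(f"pics/{n}5.png",c if n=="wrist" else cv2.resize(c[140:240,200:300],(600,600),interpolation=cv2.INTER_CUBIC))
E
```

```text
83.1 [-0.4  0.1  3.8]
81.4 [-0.2  1.2  2.5]
79.7 [0.6 0.  0.3]
78.3 [ 0.2  0.4 -0.2]
76.9 [ 0.4  0.3 -0.1]
75.4 [-1.1 -0.6  0. ]
74.4 [-1.  -0.9  5.6]
74.1 [-5.8 -0.2 21.9]
16.2
```

View pics/wrist5.png

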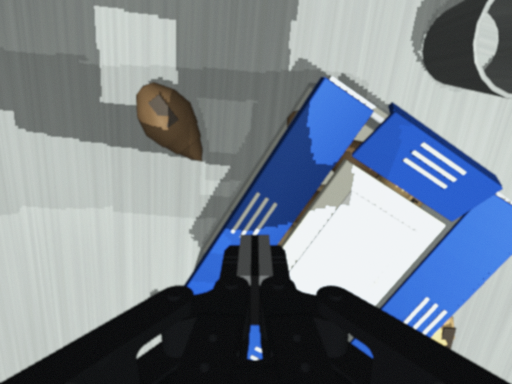

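View pics/scene5.png

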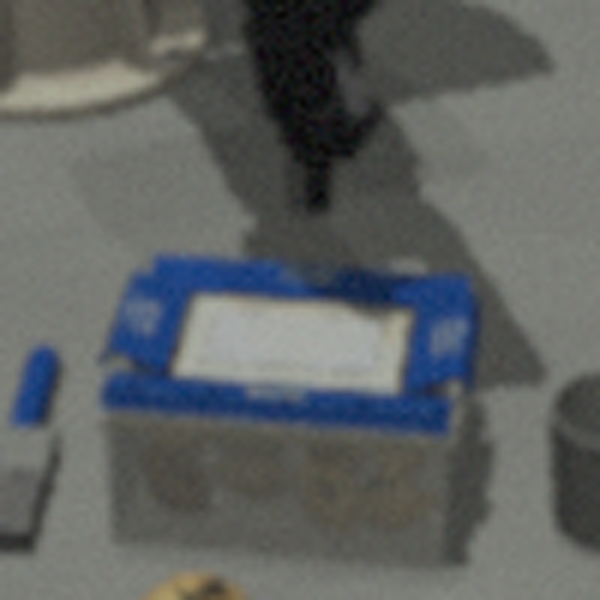

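```bash
cat > go.py <<'E'
from h import *
from workcell import bot,vision,get_obs
import cv2,sys
p=np.load("p.npy")
for i in map(int,sys.argv[1:]):
    t=w([[-.063,0,0],[0,.083,0],[.063,0,0],[0,-.083,0]][i],p)[0]
    bot.servo_line([t[0],t[1],.115],velocity=.2);f0=get_obs()["wrist_force"].copy()
    bot.servo_line([t[0],t[1],.091],velocity=.08)
    z=.091
    while z>.0705:
        z-=.0015;bot.servo_line([t[0],t[1],z],velocity=.03)
        o=get_obs();f=o["wrist_force"]-f0
        print((o["position"][2]*1e3).round(1),f.round(1))
        if f[2]>32 or (z<.0755 and f[2]>17): break
    bot.servo_line([t[0],t[1],.115],velocity=.15);print(i,get_obs()["time_s"])
for n in("wrist","scene"):
    d=vision.read_camera(n);c=d["frame"][...,::-1]
    cv2.imwrite(f"pics/{n}_{i}.png",c if n=="wrist" else cv2.resize(c[140:240,200:300],(600,600),interpolation=cv2.INTER_CUBIC))
E
python3 go.py 1
```

```text
89.7 [ 0.7 -1.4 -0.1]
88.1 [ 0.3 -0.8  0.8]
87.1 [-1.5 -0.5  7.1]
85.8 [-1.4  1.7  6.4]
84.3 [-0.3  3.   5.5]
82.5 [1.3 1.8 3.3]
80.1 [ 0.6 -0.3  0.6]
78.5 [-0.9 -0.3 -0.4]
77.3 [ 0.3 -0.1 -0.4]
75.9 [-0.4 -0.4  0.9]
74.4 [ 1.  -0.3  0.7]
74.2 [-4.1 -1.  12.8]
73.9 [-8.5 -2.3 26. ]
1 21.1167
```

View pics/scene_1.png

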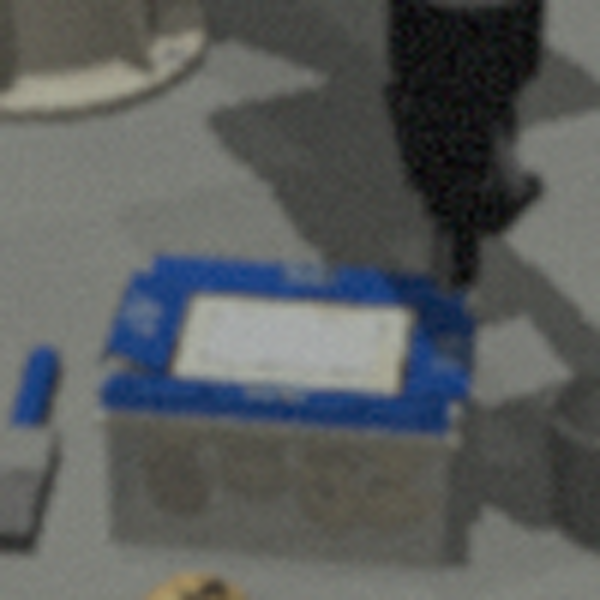

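View pics/wrist_1.png

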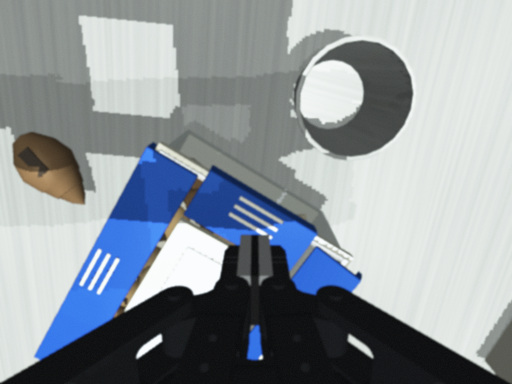

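Flaps a and b are now level: their ribs lie flat at about (100,270) and (255,217) in the wrist view, the cup is undisturbed, and the tub hasn't moved. Next are c and d.

```bash
python3 go.py 2 3
```

```text
89.7 [ 0.4 -0.7 -0.8]
88.1 [0.8 1.  0.4]
87.0 [-1.9 -0.2  6.5]
85.8 [-1.1 -0.7  6.3]
84.4 [-0.3 -1.2  5.4]
82.7 [ 1.7 -0.9  4.1]
80.1 [0.4 0.1 1.4]
78.4 [ 0.3 -0.4 -0. ]
77.2 [-1.5  0.7  0.3]
75.9 [-1.8 -0.4  0.7]
74.5 [0.7 0.3 0.2]
74.3 [-4.5  0.1 13.5]
74.1 [-8.2  0.3 24.7]
2 26.0333
89.7 [ 0.1 -0.9  0.2]
88.1 [-1.2 -0.1  0.5]
87.0 [-1.3 -0.6  8. ]
85.5 [-3.7 -2.9  8. ]
83.9 [-2.5 -3.1  5.9]
82.2 [-0.6 -1.3  3.6]
80.3 [ 0.3 -0.5  0.8]
78.7 [-0.3 -0.4  0.5]
77.3 [ 0.3 -1.   0.3]
75.9 [-0.3 -1.2  0.4]
74.4 [ 0.2 -0.   0.8]
74.1 [-3.9 -0.6 15.2]
73.8 [-9.8  0.5 30.8]
3 30.85
```

View pics/scene_3.png

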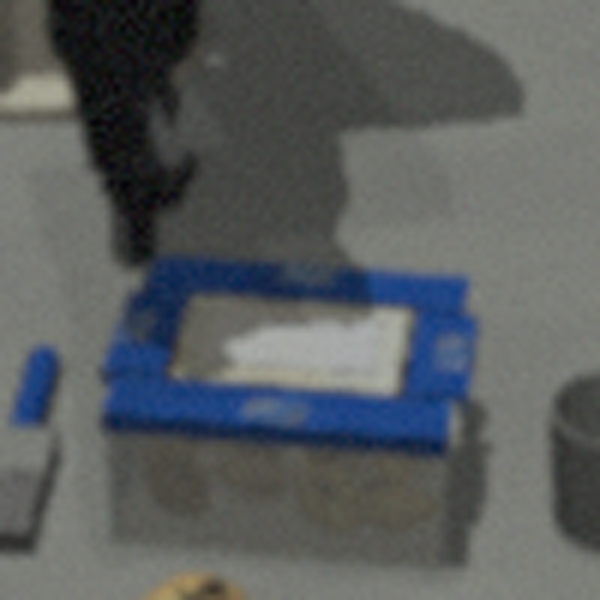

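```bash
python3 - <<'E'
from h import *
from workcell import bot,vision,get_obs
import cv2
x=get_obs()["position"]
bot.servo_line([x[0],x[1],.26],velocity=.15)
bot.goto_joints([1.23,.353,1.633,0,1.155,-.002])
p=np.load("p.npy")
d=vision.read_camera("top");K,V=d["intrinsics"],d["view"]
for a in(.4,0):print(((proj(w(press(a=a),p),K,V)-[160,60])*3).round(0).tolist())
cv2.imwrite("pics/t9.png",cv2.resize(d["frame"][60:260,160:420,::-1],None,fx=3,fy=3,interpolation=cv2.INTER_CUBIC))
d=vision.read_camera("scene");cv2.imwrite("pics/s9.png",cv2.resize(d["frame"][140:240,200:300,::-1],(600,600),interpolation=cv2.INTER_CUBIC))
print(get_obs()["time_s"])
E
```

```text
[[257.0, 454.0], [208.0, 355.0], [317.0, 336.0], [367.0, 434.0]]
[[256.0, 457.0], [206.0, 355.0], [318.0, 335.0], [369.0, 436.0]]
34.75
```

View pics/t9.png

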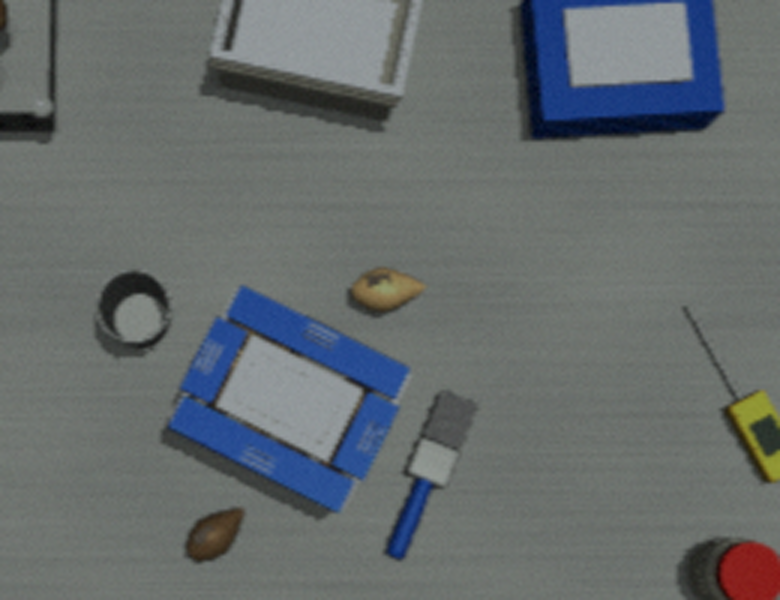

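View pics/s9.png

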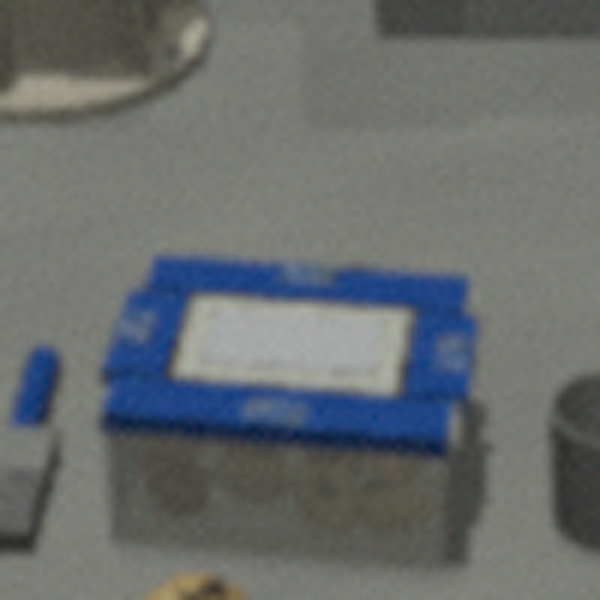

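The pictures show all four flaps level and uniformly lit. The tub's white panel is still at about (290,397) in the top crop, and the cup, shells and brush are where they started.

```bash
python3 -c "
from workcell import hand_in
hand_in()"
```

```text
the job is handed in; nothing more can be done
```

All four flaps are pressed shut and the job is handed in at about 35 s of the 51 s allowed. I pressed each flap down with the closed fingertips. Each one resisted with a measured 4–8 N, gave way as it snapped, and then met a firm stop. I stopped pressing at 22–31 N and took the hand back to its start pose.

- **Last checks:** The final top and scene pictures show all four flaps level. The tub, cup, the two shells near the tub and the brush look unmoved. The jar and thermometer also look unmoved where they show in the top picture. The third shell, away from the tub, is outside the final crops, so I did not recheck it.
- **Disagreement:** The first press on flap a touched nothing. The fingertips turned out to be about 17 mm behind the reported TCP position (above it with the tool pointing down), not 17 mm ahead as stated. I measured this from the pictures and the contact force, and pressed by that height from then on.

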